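# Wedge the levelling plate off its rests

### The arm

A 6-joint arm with a two-finger parallel gripper is mounted at the origin on a cart in front of the work surface, level with it; the furniture and walls round the work are solid. World frame = base frame: x ahead of the robot, y to its left, z up, the work surface at z = 0. Lengths are in m, angles in rad, forces in N, time in s.
With the tool pointing down it reaches from about 0.35 to 0.775 m from the base axis. Payload 7.3 kg.
Tool frame: the origin (TCP) lies midway between the tips of the shut fingers; the grasp point (between the pads) lies 19 mm behind it (robot.grip_depth is the z of the grasp point in the tool frame, in m); z points along the fingers, y is the line along which they close (so a half turn about z gives the same grasp; the last joint's range is limited). The gripper opens to 92 mm and grips with 3 to 60 N. Pads are 19 mm wide; open, the fingers measure 130 mm over their backs; the gripper's body (75 mm by 190 mm) begins 47 mm behind the grasp point.
Start: joints at [1.185, 0.342, 1.524, -0, 1.275, -0.146], TCP at [0.125, 0.51, 0.227] pointing down, gripper open.
Joint ranges: [-2.53, 2.53], [-0.77, 2.02], [0.04, 2.7], [-1, 4.14], [0.28, 2.66], [-3.11, 3.11]. Speed limits (rad/s): [2.57, 2.57, 3.14, 3.14, 3.14, 3.14].

### API

Orientations are given as [roll, pitch, yaw] about the fixed x, y, z axes, in that order (R = Rz(yaw) Ry(pitch) Rx(roll)).
In Python, from cell import robot, viewer gives the robot as it stands.
- The arm moves only by the tool step_arm, never from a script. Its argument "increments" is a list of rows, each an object with "delta_pos": the shift along the tool's x, y, z in cm, a list of three; "dr": the turn, a rotation vector about the tool's x, y, z in degrees, a list of three; "fingers": the closure, from -1 (fully open) to 1 (shut), so that 0 is half open. In form: [{"delta_pos": [tx, ty, tz], "dr": [wx, wy, wz], "fingers": fingers}, ...]. A call has exactly 5 rows; each row is the pose to reach, as a shift and turn from the pose commanded when the call began, along the tool's axes at that moment; what a row does not reach only later rows make up. A row lasts 1/8 s, in which the tool goes at most 62.5 mm and 10.7 degrees, less where a joint would pass 70% of its speed; a pose out of reach is approached as far as the arm can. A call with a gripper value outside its range is refused whole. The fingers move at their own pace and stop on an object; "newtons" is the grip in N (left out, the last holds). Time passes only in rows, so rows that repeat a pose let the fingers close, or fill a call up. It gives the time, the measured TCP pose, the force, the opening and the grip force at its end, in the units of the state.
- robot.observe(): the state, without advancing time (a new reading comes with each control period).
- viewer.read_camera(name): name is "scene" or "top" or "wrist"; returns the picture (480x640x3 uint8, red, green, blue); there is no depth.
- viewer.camera_params(name): a dict with "K" (3x3 intrinsics, pixels), "T" (4x4, takes a point from camera to world coordinates). Camera axes: x right, y down, z forward; pixel columns grow to the right and rows downward; lengths in m; the calibration is good to about 2 mm. The wrist camera is an equidistant fisheye: a pixel r from the principal point sees the ray r / f radians off the axis. A picture is of the moment at which its call begins: read the wrist's pose just before it. camera_params takes no time and is no camera call; for the wrist camera it gives the pose at the moment of the call.
- robot.hand_in(): hands the job in; it is judged then, once.
The state is a dict: "time": time; "qpos": joint angles; "qvel": joint speeds; "joint_efforts": joint torques, N m; "tool_pos": TCP position; "tool_rot": TCP orientation; "contact_force": force on the tool from outside, world axes, zero at the start; "torque": the same for the moment, N m; "opening": finger opening in m; "grip_force": force on a finger pad.
Only numpy, scipy, OpenCV 4.12 (cv2) and the standard library are available. Lean on these libraries where they do the work, as an engineer would, in place of code of your own. Each camera call takes 0.05 s, during which the arm holds its last target. There are 200 camera calls.

### The job

Take the metal wedge by its upright block and, keeping it flat on the table, push it thin end first under the middle of the front edge of the hinged steel plate until the plate just lifts off its two front rests, by about 4 mm, so that a colleague can set the rests. Finish while still gripping the wedge in place, the plate carried by the wedge alone. Do not touch the plate stand with the gripper, and leave the two dishes on the plate and everything else where they stand.

Things in the scene. Friction and masses are not known exactly. Their poses are not given: they have to be found in the camera images.
- wedge_block (a point): Grip point of the loose aluminium wedge: centre of its upright block, 38 mm above the wedge's flat underside. The block is 24 mm long (x), 30 mm wide (y, the width to grip) and rises from the underside to 55 mm. From the block a ramp, also 30 mm wide, runs 80 mm along the wedge's +x: it falls evenly from 19 mm high at the block to 3 mm at the thin end (1 in 5). The thin end is 92 mm along +x from this point. z is up. About 170 g.
- wedge_tip (a point): Middle of the wedge's thin end, at the level of its underside (on the table: height 0). Axes as wedge_block: +x points the way the thin end points.
- plate_edge (a point): Middle of the lower front edge of the steel plate of the levelling stand, 11 mm above the table at rest. Axes at rest are the stand's: +x points from the front edge level to the hinge at the back (the way to push the wedge), y along the edge, z up. The plate is 138 mm deep, 146 mm wide, 6 mm thick and is hinged 145 mm behind this edge; it and its load press down at the edge with about 3 N (2 to 4 N).
- stand: Aluminium base of the levelling stand, fixed to the table, 150 x 150 mm, origin on the table under its middle, +x to the hinge side. It is a U, open to the front: two side rails 22 mm wide and 9 mm high, each with a 2 mm rubber rest near its front end, and a like bar across the back. Between the rails the table is free, 106 mm wide and 128 mm deep. The plate's front edge lies at x = -75 mm, y = 0 its middle.
- plate (a joint): Hinge of the steel plate: 0 rad resting on its two front rests, grows as the front edge rises; 4 mm of lift at the edge is 0.028 rad. Only its weight holds it down.
- dish_1_mid (a point): Middle of a white petri dish 56 mm across, 15 mm high, standing loose on the plate.
- dish_2_mid (a point): Middle of the second such dish, beside the first on the plate.
- can_mid (a point): Middle of a loose upright screw can, 40 mm across, 68 mm high. Leave it.
- tally_mid (a point): Middle of a loose hand tally counter, 52 x 53 x 22 mm. Leave it.
- counter_mid (a point): Middle of a loose bench cell counter, 62 x 112 x 59 mm. Leave it.
Mind the look-alikes: they are no part of the job. What is shaped like the part that bears wedge_block but pink or purple is not meant.

How it is judged:
By the outcome, as a careful person would: the job done as asked, in the order asked, and still so for the second after the job is handed in, while the arm keeps its last pose, push and grip.
It also fails if it takes over 35 s, if anything falls off the work surface, if the arm or the gripper's body presses on something with over 40 N, if the wrist force passes 120 N, or if a joint passes its speed limit or range.

## Working session

There is one attempt and no reset: what is moved stays moved. The work goes in short steps, Python scripts to look and compute and a tool call to move; the robot and the scene stay as the last step left them, time stands still between calls to the robot, and variables do not carry over. Pictures are saved under pics/ and viewed, at most 10 in all, crops included, and the job is handed in when it is done.

Besides the shell and the picture viewer there is one more tool, called after ">>>" by a JSON object that holds its "name" and its "arguments", one argument or row to a line. step_arm: Moves the arm, as the interface text tells. Its arguments: {"type":"object","properties":{"increments":{"type":"array"},"newtons":{"type":"number"}},"required":["increments"]}

```bash
mkdir -p pics; cat > h.py <<'E'
import numpy as np, cv2
from cell import robot, viewer
def ray(cam,u,v,P=None):
    P=P or viewer.camera_params(cam);K=np.array(P['K']);T=np.array(P['T'])
    x=(u-K[0,2])/K[0,0];y=(v-K[1,2])/K[1,1]
    if cam=='wrist':
        r=np.hypot(x,y);s=np.sin(r)/r if r>1e-9 else 1;d=np.array([x*s,y*s,np.cos(r)])
    else: d=np.array([x,y,1.])
    return T[:3,3],T[:3,:3]@d
def onz(cam,u,v,z,P=None):
    o,d=ray(cam,u,v,P);return o+d*(z-o[2])/d[2]
def proj(cam,p,P=None):
    P=P or viewer.camera_params(cam);K=np.array(P['K']);T=np.array(P['T'])
    c=T[:3,:3].T@(np.array(p)-T[:3,3])
    if cam=='wrist':
        r=np.hypot(c[0],c[1]);th=np.arctan2(r,c[2]);x,y=c[:2]/max(r,1e-9)*th
    else: x,y=c[:2]/c[2]
    return K[0,0]*x+K[0,2],K[1,1]*y+K[1,2]
def snap(cam,fn=None):
    P=viewer.camera_params(cam);im=viewer.read_camera(cam)[:,:,::-1].copy()
    if fn: cv2.imwrite('pics/'+fn,im)
    return im,P
E
python3 - <<'E'
from h import *
for c in('scene','top'):
    im,P=snap(c,c+'0.png');print(c,np.round(P['T'],3).tolist(),np.round(P['K'],1).tolist())
s=robot.observe();print(s['time'],s['tool_pos'],s['tool_rot'],s['opening'],robot.grip_depth)
E
```

```text
scene [[0.73, -0.507, 0.459, -0.073], [-0.684, -0.536, 0.495, -0.756], [-0.005, -0.675, -0.738, 1.164], [0.0, 0.0, 0.0, 1.0]] [[616.6, 0.0, 330.8], [0.0, 616.6, 247.2], [0.0, 0.0, 1.0]]
top [[0.009, -0.998, 0.062, 0.49], [-1.0, -0.008, 0.005, -0.052], [-0.004, -0.062, -0.998, 1.432], [0.0, 0.0, 0.0, 1.0]] [[592.5, 0.0, 320.3], [0.0, 592.5, 231.4], [0.0, 0.0, 1.0]]
0.1 [0.12452601 0.50966625 0.22612142] [-3.14026592e+00 -1.72396504e-04  2.90182381e+00] 0.09176454824758466 -0.0188
```

View pics/top0.png

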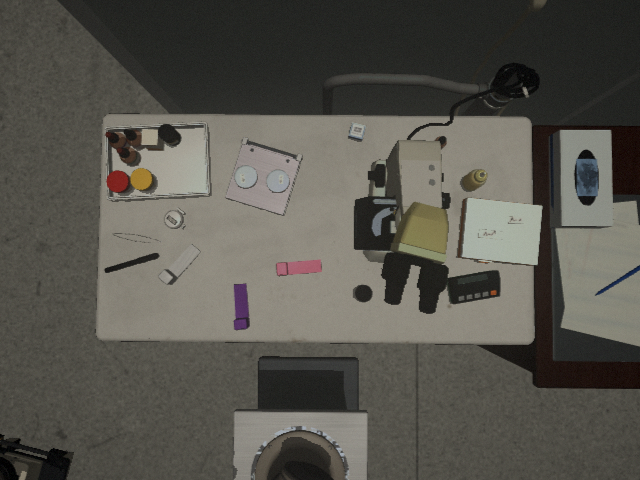

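View pics/scene0.png

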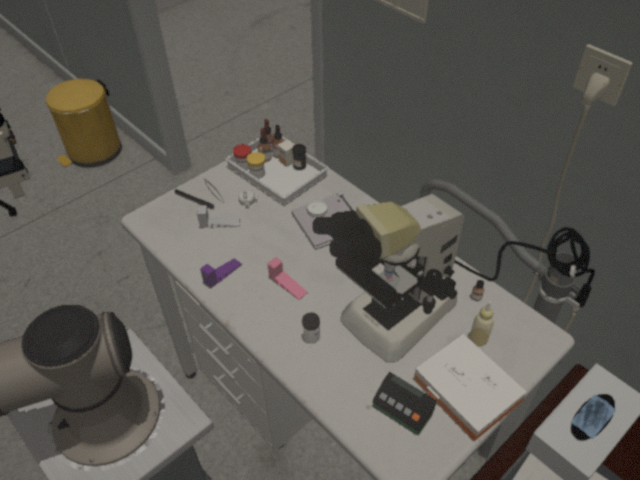

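Candidates for the wedge (top view): grey at (180,264), pink at (299,268) and purple at (241,305). The description rules out pink and purple, so I choose the grey one. I'll check it and the stand in a close crop.

```bash
python3 - <<'E'
from h import *
a=cv2.imread('pics/top0.png');b=cv2.imread('pics/scene0.png')
c1=cv2.resize(a[125:295,145:315],(510,510),interpolation=cv2.INTER_CUBIC)
c2=cv2.resize(b[160:250,185:365],(720,360),interpolation=cv2.INTER_CUBIC)
cv2.imwrite('pics/c1.png',c1)
g=cv2.cvtColor(a,cv2.COLOR_BGR2HSV);
for p in[(180,264),(167,276),(190,252),(150,230),(260,190),(200,270),(265,165),(232,190)]:print(p,a[p[1],p[0]])
for p in[(167,276),(195,248)]:print(onz('top',*p,0.05 if p[0]==167 else 0))
for p in[(240,140),(302,157),(286,214),(226,198)]:print(onz('top',*p,0.017))
E
```

```text
(180, 264) [137 144 149]
(167, 276) [146 154 157]
(190, 252) [136 144 148]
(150, 230) [121 133 136]
(260, 190) [140 142 151]
(200, 270) [130 140 145]
(265, 165) [139 141 149]
(232, 190) [141 143 152]
[0.46942197 0.31113832 0.05      ]
[0.53683569 0.25809722 0.        ]
[0.79838694 0.15118144 0.017     ]
[0.75802613 0.00079285 0.017     ]
[0.61966794 0.03772713 0.017     ]
[0.65709661 0.18245227 0.017     ]
```

View pics/c1.png

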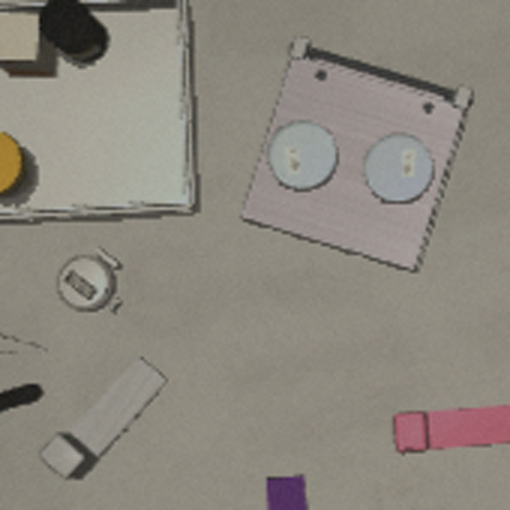

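The crop shows the grey wedge with its block at crop (67,455) and thin end at (153,368). It is grey and matches the description. The plate's front edge runs from (243,217) to (416,270), and the hinge is at the top. Moving above the wedge for a closer look.

>>> {"name": "step_arm", "arguments": {
  "increments": [
    {"delta_pos":[-5.5,-1.6,0],"dr":[0,0,5],"fingers":-1},
    {"delta_pos":[-11,-3.2,0],"dr":[0,0,10],"fingers":-1},
    {"delta_pos":[-16.5,-4.8,0],"dr":[0,0,15],"fingers":-1},
    {"delta_pos":[-22,-6.4,0],"dr":[0,0,20],"fingers":-1},
    {"delta_pos":[-27.5,-8,0],"dr":[0,0,24],"fingers":-1}
  ],
  "newtons": 20
}}

```text
time: 0.72
tool_pos: [0.3741, 0.3657, 0.2265]
tool_rot: [-3.141, -0.0, 2.48]
contact_force: [0.1, 1.1, 0.0]
opening: 0.0919
grip_force: 0.0
```

```bash
cat >> h.py <<'E'
from scipy.spatial.transform import Rotation as Ro
def togo(p,yaw=None):
    s=robot.observe();R=Ro.from_euler('xyz',s['tool_rot'])
    d=R.inv().apply(np.array(p)-s['tool_pos'])*100
    print('t',s['time'],'tcp',np.round(s['tool_pos'],4),'rot',np.round(np.degrees(s['tool_rot']),2),'cm',np.round(d,2))
    if yaw is not None: print('dr',np.degrees((R.inv()*Ro.from_euler('xyz',[np.pi,0,yaw])).as_rotvec()).round(2))
E
python3 - <<'E'
from h import *
togo([0.469,0.311,0.17],np.radians(142))
im,P=snap('wrist','w0.png')
E
```

```text
t 0.725 tcp [0.3741 0.3657 0.2265] rot [-1.7998e+02 -1.0000e-02  1.4212e+02] cm [-10.85   1.51   5.65]
dr [-0.02 -0.01  0.12]
```

View pics/w0.png

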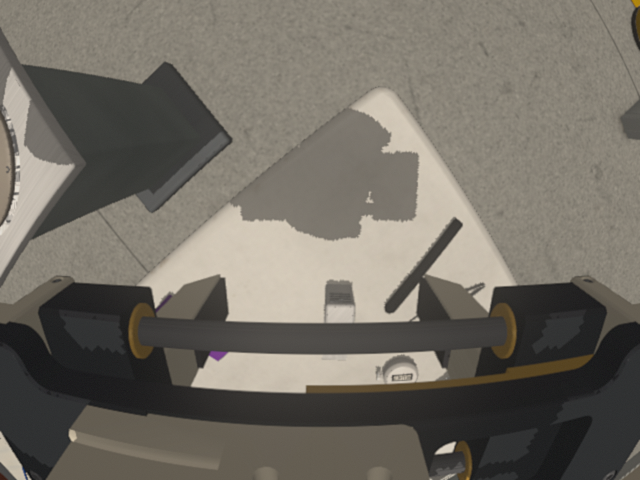

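The wrist view shows the wedge block at (340,290), with the pen close by at (400,295). I'll narrow the opening on the way so the finger clears the pen.

>>> {"name": "step_arm", "arguments": {
  "increments": [
    {"delta_pos":[-4,0.5,2],"dr":[0,0,0],"fingers":-0.2},
    {"delta_pos":[-8,1,4],"dr":[0,0,0],"fingers":-0.2},
    {"delta_pos":[-10.8,1.5,6],"dr":[0,0,0],"fingers":-0.2},
    {"delta_pos":[-10.8,1.5,8],"dr":[0,0,0],"fingers":-0.2},
    {"delta_pos":[-10.8,1.5,9],"dr":[0,0,0],"fingers":-0.2}
  ]
}}

```text
time: 1.4
tool_pos: [0.4667, 0.3123, 0.1352]
tool_rot: [-3.139, -0.001, 2.482]
contact_force: [-0.7, 0.8, 0.1]
opening: 0.0553
grip_force: 0.0
```

```bash
python3 - <<'E'
from h import *
togo([0.469,0.311,0.019],np.radians(142))
im,P=snap('wrist','w1.png');print(np.round(P['T'],3).tolist())
E
```

```text
t 1.4 tcp [0.4667 0.3123 0.1352] rot [-1.7987e+02 -7.0000e-02  1.4224e+02] cm [-0.27  0.06 11.62]
dr [-0.13 -0.07  0.24]
[[0.613, 0.758, 0.222, 0.407], [0.79, -0.588, -0.175, 0.36], [-0.002, 0.283, -0.959, 0.293], [0.0, 0.0, 0.0, 1.0]]
```

View pics/w1.png

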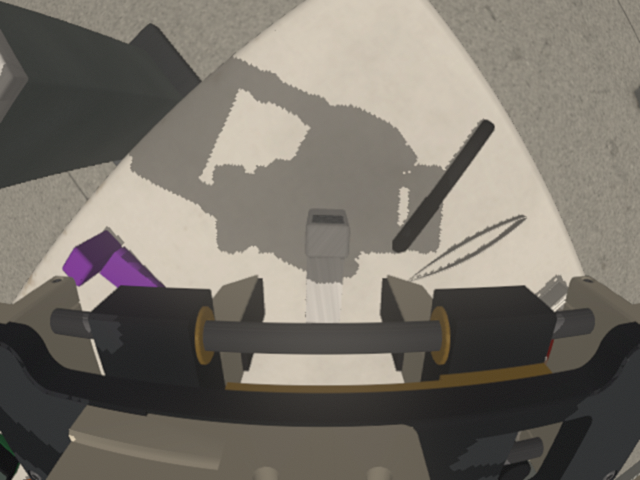

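The view shows the block between the fingers: top face around (306–349, 223–257), with the ramp running down to (325,325). I'll measure the top face and plate edge more precisely.

```bash
python3 - <<'E'
from h import *
P=viewer.camera_params('wrist')
c=[onz('wrist',u,v,0.055,P) for u,v in[(306,223),(349,223),(350,257.5),(305,257.5)]]
c=np.array(c);print(c.round(4),'mid',c.mean(0).round(4))
print('len',np.linalg.norm(c[0]-c[3]),'wid',np.linalg.norm(c[0]-c[1]))
d=(c[2]+c[3]-c[0]-c[1])[:2];print('yaw',np.degrees(np.arctan2(d[1],d[0])))
l=[onz('wrist',u,v,z,P) for u,v,z in[(306,258,.019),(344,258,.019),(307,322,.006),(341,322,.006)]]
m=(l[2]+l[3]-l[0]-l[1]);print('ramp yaw',np.degrees(np.arctan2(m[1],m[0])))
togo(list(c.mean(0)[:2])+[.0195],np.radians(142))
# plate front edge, sub-pixel line in top view
im=cv2.imread('pics/top0.png');
a=onz('top',226,197.3,.017);b=onz('top',283.7,215,.017);e=a-b;print('front',a,b,'mid',(a+b)/2,'len',np.linalg.norm(e),'yaw',np.degrees(np.arctan2(-e[0],e[1])))
# top-view wedge
t=onz('top',196,247.7,.003);q=onz('top',145+66/3,125+453/3,.055);print('topview tip',t,'block',q,np.degrees(np.arctan2(*(t-q)[1::-1])),np.linalg.norm((t-q)[:2]))
E
```

```text
[[0.4477 0.3134 0.055 ]
 [0.4651 0.3359 0.055 ]
 [0.4849 0.322  0.055 ]
 [0.4662 0.2978 0.055 ]] mid [0.466  0.3173 0.055 ]
len 0.024192852921492456 wid 0.028397808839859765
yaw -37.53505594069824
ramp yaw -38.34198767482263
t 1.45 tcp [0.4663 0.3124 0.1345] rot [-1.7982e+02 -1.0000e-01  1.4226e+02] cm [ 0.3   0.41 11.5 ]
dr [-0.18 -0.1   0.26]
front [0.65878839 0.18248357 0.017     ] [0.61721574 0.04321527 0.017     ] mid [0.63800206 0.11284942 0.017     ] len 0.14534078831618594 yaw -16.620764530174725
topview tip [0.53748232 0.25504619 0.003     ] block [0.46949605 0.30982514 0.055     ] -38.85962509877161 0.08730902336632333
```

>>> {"name": "step_arm", "arguments": {
  "increments": [
    {"delta_pos":[0.1,0.3,3],"dr":[0,0,0],"fingers":-0.2},
    {"delta_pos":[0.1,0.3,6],"dr":[0,0,0],"fingers":-0.2},
    {"delta_pos":[0.1,0.3,9],"dr":[0,0,0],"fingers":-0.2},
    {"delta_pos":[0.1,0.3,11.4],"dr":[0,0,0],"fingers":-0.2},
    {"delta_pos":[0.1,0.3,11.4],"dr":[0,0,0],"fingers":-0.2}
  ]
}}

```text
time: 2.08
tool_pos: [0.4672, 0.3157, 0.0218]
tool_rot: [-3.139, -0.001, 2.484]
contact_force: [-0.1, 0.1, 0.2]
opening: 0.0551
grip_force: 0.0
```

```bash
python3 - <<'E'
from h import *
togo([0.467,0.314,0.0195],np.radians(142))
im,P=snap('wrist','w2.png');cv2.imwrite('pics/w2c.png',cv2.resize(im[120:400,160:480],(640,560)))
E
```

```text
t 2.075 tcp [0.4672 0.3157 0.0218] rot [-1.7985e+02 -8.0000e-02  1.4231e+02] cm [-0.09 -0.15  0.23]
dr [-0.15 -0.08  0.31]
```

View pics/w2c.png

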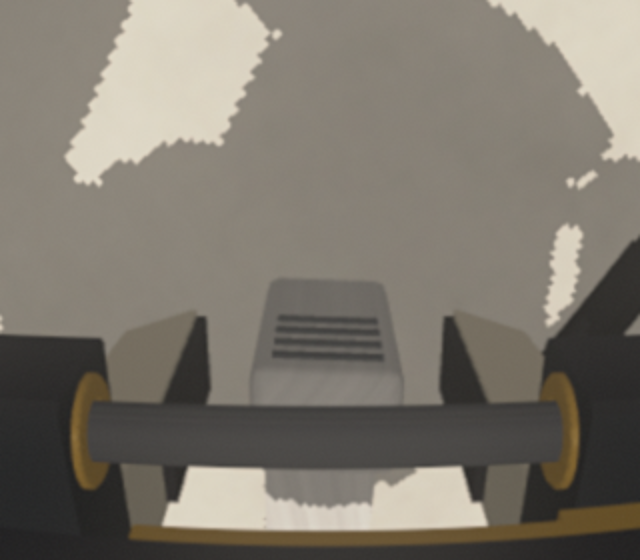

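The block sits centred between the pads. Closing.

>>> {"name": "step_arm", "arguments": {
  "increments": [
    {"delta_pos":[0,0,0.2],"dr":[0,0,0],"fingers":-0.2},
    {"delta_pos":[0,0,0.2],"dr":[0,0,0],"fingers":0.6},
    {"delta_pos":[0,0,0.2],"dr":[0,0,0],"fingers":0.6},
    {"delta_pos":[0,0,0.2],"dr":[0,0,0],"fingers":0.6},
    {"delta_pos":[0,0,0.2],"dr":[0,0,0],"fingers":0.6}
  ],
  "newtons": 30
}}

```text
time: 2.75
tool_pos: [0.4686, 0.3158, 0.0211]
tool_rot: [3.141, 0.0, 2.483]
contact_force: [-0.5, -1.0, 3.9]
opening: 0.0301
grip_force: 29.5
```

```bash
python3 - <<'E'
from h import *
s=robot.observe();print(s['opening'],s['grip_force'],s['contact_force'])
y=np.radians(-16.6);u=np.array([np.cos(y),np.sin(y)]);m=np.array([.638,.1128])
print('pre',m-u*.125,'final',m-u*.032)
togo(list(m-u*.125)+[s['tool_pos'][2]],np.pi+y)
E
```

```text
0.030077562158783766 29.48589563369751 [-0.53404792 -0.99114058  3.92176318]
pre [0.51820968 0.14851105] final [0.60733368 0.12194203]
t 2.75 tcp [0.4686 0.3158 0.0211] rot [1.7998e+02 1.0000e-02 1.4226e+02] cm [-14.16 -10.19  -0.  ]
dr [ 2.000e-02  1.000e-02 -2.114e+01]
```

>>> {"name": "step_arm", "arguments": {
  "increments": [
    {"delta_pos":[-1.4,-1.0,0],"dr":[0,0,-2],"fingers":0.6},
    {"delta_pos":[-2.8,-2.0,0],"dr":[0,0,-4],"fingers":0.6},
    {"delta_pos":[-4.2,-3.0,0],"dr":[0,0,-6],"fingers":0.6},
    {"delta_pos":[-5.6,-4.0,0],"dr":[0,0,-8],"fingers":0.6},
    {"delta_pos":[-7,-5.1,0],"dr":[0,0,-10],"fingers":0.6}
  ]
}}

```text
time: 3.38
tool_pos: [0.493, 0.2325, 0.0211]
tool_rot: [3.14, 0.0, 2.659]
contact_force: [-0.9, 1.4, 2.8]
opening: 0.03
grip_force: 29.5
```

```bash
python3 - <<'E'
from h import *
s=robot.observe();print(s['opening'],s['grip_force'],s['contact_force'])
togo([.5182,.1485,.0208],np.radians(180-16.6))
E
```

```text
0.029993290126195504 29.48318302631378 [-0.88845835  1.37338288  2.82508511]
t 3.375 tcp [0.493  0.2325 0.0211] rot [1.7993e+02 2.0000e-02 1.5233e+02] cm [-6.13 -6.27  0.02]
dr [  0.07   0.03 -11.07]
```

>>> {"name": "step_arm", "arguments": {
  "increments": [
    {"delta_pos":[-1.5,-1.5,0],"dr":[0,0,-3],"fingers":0.6},
    {"delta_pos":[-3.0,-3.0,0],"dr":[0,0,-6],"fingers":0.6},
    {"delta_pos":[-4.5,-4.5,0],"dr":[0,0,-9],"fingers":0.6},
    {"delta_pos":[-6.1,-6.2,0],"dr":[0,0,-11],"fingers":0.6},
    {"delta_pos":[-6.1,-6.2,0],"dr":[0,0,-11],"fingers":0.6}
  ]
}}

```text
time: 4.0
tool_pos: [0.5186, 0.1481, 0.0211]
tool_rot: [3.141, 0.001, 2.847]
contact_force: [1.3, -1.6, 2.4]
opening: 0.0301
grip_force: 29.5
```

```bash
python3 - <<'E'
from h import *
s=robot.observe();print(s['opening'],s['grip_force'],s['contact_force'])
togo([.6073,.1219,.0208],np.radians(180-16.6))
im,P=snap('top');cv2.imwrite('pics/t1.png',cv2.resize(im[125:295,185:335],(600,680))[:600])
im,P=snap('scene');cv2.imwrite('pics/s1.png',cv2.resize(im[160:280,200:380],(720,480)))
E
```

```text
0.030103655246809274 29.4967183470726 [ 1.27389389 -1.61398713  2.39151578]
t 4.0 tcp [0.5186 0.1481 0.0211] rot [1.7999e+02 7.0000e-02 1.6313e+02] cm [-9.25  0.07  0.04]
dr [ 0.01  0.07 -0.27]
```

View pics/t1.png

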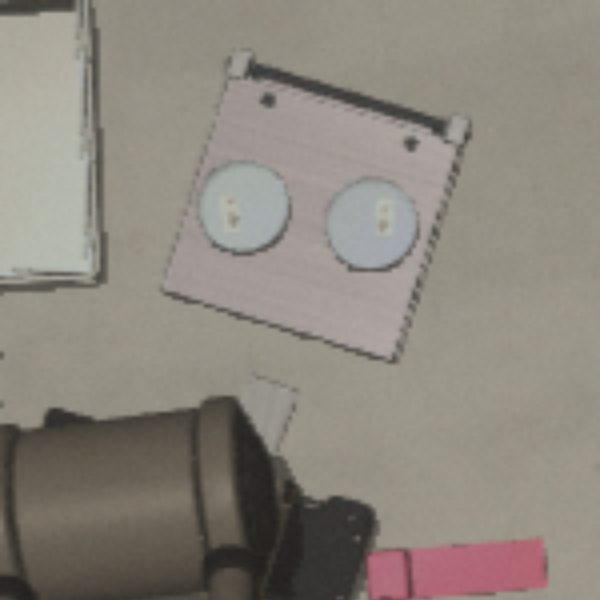

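View pics/s1.png

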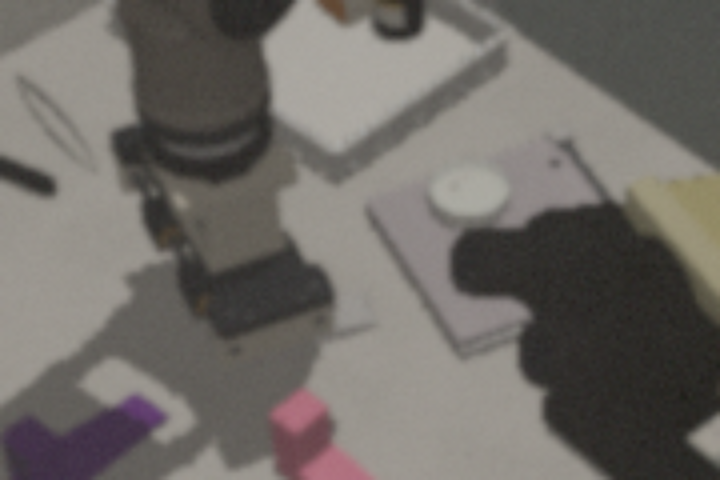

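The views show the wedge tip at crop (255–297, 375–391) and the plate front edge from (163,292) to (397,361). I'll work out the remaining travel from this single picture.

```bash
python3 - <<'E'
from h import *
f=lambda x,y,z:onz('top',185+x/4-.37,125+y/4-.37,z)[:2]
a=f(163,292,.017);b=f(397,361,.017);e=a-b;y=np.arctan2(-e[0],e[1]);u=np.array([np.cos(y),np.sin(y)]);v=np.array([-u[1],u[0]])
t=(f(254,375,.003)+f(298,391,.003))/2;m=(a+b)/2;t2=robot.observe()['tool_pos'][:2]
r=robot.observe()['tool_rot'][2]-np.pi;print('tip pred',t2+.092*np.array([np.cos(r),np.sin(r)]),'tip',t,'mid',m,'len',np.linalg.norm(e),'yaw',np.degrees(y),'wedge yaw',np.degrees(r))
print('gap',(m-t)@u,'lat',(t-m)@v, 'by arm gap',(m-t2)@u-.092,'lat block',(t2-m)@v)
E
```

```text
tip pred [0.60630714 0.12274515] tip [0.60480946 0.1168217 ] mid [0.63774348 0.11337362] len 0.14685959651726485 yaw -15.99624656854566 wedge yaw -16.81061165831263
gap 0.03260900898082888 lat -0.005761197363127121 by arm gap 0.03279237728129937 lat block 0.001653194085513473
```

>>> {"name": "step_arm", "arguments": {
  "increments": [
    {"delta_pos":[-0.4,0.5,0],"dr":[0,0,-0.5],"fingers":0.6},
    {"delta_pos":[-1.5,0.5,0],"dr":[0,0,-0.5],"fingers":0.6},
    {"delta_pos":[-2.6,0.5,0],"dr":[0,0,-0.5],"fingers":0.6},
    {"delta_pos":[-3.6,0.5,0],"dr":[0,0,-0.5],"fingers":0.6},
    {"delta_pos":[-4.5,0.5,0],"dr":[0,0,-0.5],"fingers":0.6}
  ]
}}

```text
time: 4.72
tool_pos: [0.5613, 0.1427, 0.0211]
tool_rot: [3.141, -0.002, 2.859]
contact_force: [-4.1, 1.5, 8.2]
opening: 0.03
grip_force: 29.5
```

```bash
cat > m.py <<'E'
import sys
from h import *
n=sys.argv[1];F=[];I=[]
for i in range(4):
    I.append(viewer.read_camera('scene')[:,:,::-1].astype(float));s=robot.observe();F.append(s['contact_force'])
I=np.mean(I,0);np.save('pics/'+n,I);F=np.mean(F,0)
u=np.array([np.cos(np.radians(-16.3)),np.sin(np.radians(-16.3))]);p=s['tool_pos'][:2]-np.array([.5186,.1481])
print('t',s['time'],'F',F.round(2),'Falong',(F[:2]@u).round(2),'adv mm',(p@u*1e3).round(2),'lat',(p@[-u[1],u[0]]*1e3).round(2),'z',s['tool_pos'][2],'rot',np.degrees(s['tool_rot']).round(2),'open',s['opening'],s['grip_force'])
if n!='base':
    B=np.load('pics/base.npy')
    g=lambda x,r:cv2.GaussianBlur(x[r[1]:r[3],r[0]:r[2]].mean(2).astype(np.float32),(0,0),.7)
    for name,r in dict(plateL=(288,203,306,226),dish=(303,198,332,222),frontedge=(296,215,316,238),back=(330,190,345,206),ref=(265,165,290,195)).items():
        W=np.eye(2,3,dtype=np.float32)
        try: c,W=cv2.findTransformECC(g(B,r),g(I,r),W,cv2.MOTION_TRANSLATION,(3,200,1e-6));print(name,W[:,2].round(2),round(c,4))
        except Exception as e: print(name,'fail')
E
python3 m.py base; python3 - <<'E'
from h import *
y=np.radians(-16.3);u=np.array([np.cos(y),np.sin(y)]);v=np.array([-u[1],u[0]]);m=np.array([.638,.117])
for q in[(0,.073),(0,.03),(0,-.073)]:
  p=m+u*q[0]+v*q[1];print(q,np.round(proj('scene',[*p,.011]),1),np.round(proj('scene',[*p,.015]),1))
im,P=snap('top','t2.png')
E
```

```text
t 4.925 F [0.83 0.44 5.42] Falong 0.67 adv mm 43.9 lat 6.82 z 0.02107443026686939 rot [1.7994e+02 7.0000e-02 1.6379e+02] open 0.03037533000613895 29.50289100408554
(0, 0.073) [291.4 210.4] [291.3 209.4]
(0, 0.03) [298.1 220.6] [298.  219.5]
(0, -0.073) [315.1 246.2] [315.1 245.1]
```

>>> {"name": "step_arm", "arguments": {
  "increments": [
    {"delta_pos":[-0.5,0,0],"dr":[0,0,0],"fingers":0.6},
    {"delta_pos":[-1.0,0,0],"dr":[0,0,0],"fingers":0.6},
    {"delta_pos":[-1.5,0,0],"dr":[0,0,0],"fingers":0.6},
    {"delta_pos":[-2.0,0,0],"dr":[0,0,0],"fingers":0.6},
    {"delta_pos":[-2.4,0,0],"dr":[0,0,0],"fingers":0.6}
  ]
}}

```text
time: 5.6
tool_pos: [0.5839, 0.1354, 0.0211]
tool_rot: [-3.141, -0.003, 2.859]
contact_force: [-5.4, 1.6, 10.0]
opening: 0.0303
grip_force: 29.5
```

```bash
python3 m.py a1
```

```text
t 5.8 F [-2.82  0.82  7.86] Falong -2.94 adv mm 66.89 lat 6.09 z 0.021080582012766136 rot [ 1.8000e+02 -7.0000e-02  1.6378e+02] open 0.030163364925470722 29.503068923950195
plateL [ 6.22 -3.9 ] 0.9129
dish [1.83 0.43] 0.9232
frontedge [ 2.51 -3.36] 0.5199
back [-0.01  0.  ] 0.9999
ref fail
```

```bash
python3 - <<'E'
from h import *
a,_=snap('scene');b,_=snap('wrist');c,_=snap('top')
A=cv2.resize(a[170:260,260:360],(400,360),interpolation=cv2.INTER_CUBIC);B=cv2.resize(b,(400,300));C=cv2.resize(c[130:230,210:310],(360,360),interpolation=cv2.INTER_CUBIC)
o=np.zeros((600,800,3),np.uint8);o[:360,:400]=A;o[:300,400:]=B;o[240+0:600,440:]=C
cv2.imwrite('pics/m1.png',o)
E
```

```text
(no output)
```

View pics/m1.png

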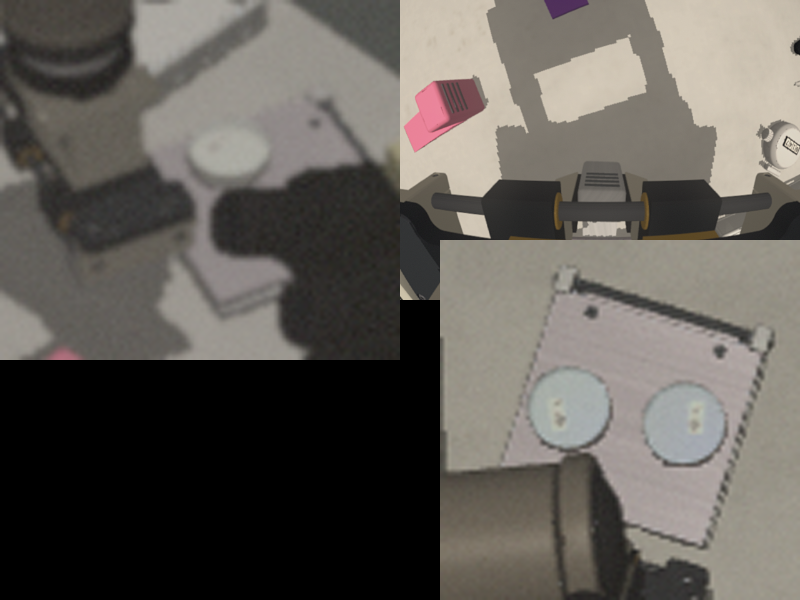

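The composite shows the near corner of the plate clear in the scene camera at (316,249), so I'll track that for lift. The block is firmly gripped in the wrist view, and the gripper is clear of the plate.

```bash
sed -i "s/for name,r in dict(.*).items()/for name,r in dict(corner=(312,238,329,256),corner2=(316,240,329,256),dish=(310,200,328,214),back=(330,190,345,206)).items()/" m.py; python3 m.py a2
```

```text
t 6.15 F [-2.76  1.16  7.85] Falong -2.98 adv mm 66.87 lat 6.08 z 0.021059762318174174 rot [ 1.8000e+02 -7.0000e-02  1.6378e+02] open 0.030252650401524618 29.50358122587204
corner [-0.18  0.03] 0.9749
corner2 fail
dish [0.02 0.01] 0.9999
back [0.01 0.02] 0.9999
```

>>> {"name": "step_arm", "arguments": {
  "increments": [
    {"delta_pos":[-0.2,0,-0.05],"dr":[0,0,0],"fingers":0.6},
    {"delta_pos":[-0.4,0,-0.08],"dr":[0,0,0],"fingers":0.6},
    {"delta_pos":[-0.6,0,-0.08],"dr":[0,0,0],"fingers":0.6},
    {"delta_pos":[-0.6,0,-0.08],"dr":[0,0,0],"fingers":0.6},
    {"delta_pos":[-0.6,0,-0.08],"dr":[0,0,0],"fingers":0.6}
  ]
}}

```text
time: 6.78
tool_pos: [0.5908, 0.1328, 0.0211]
tool_rot: [-3.142, -0.001, 2.858]
contact_force: [-1.0, 1.0, -1.0]
opening: 0.0305
grip_force: 29.5
```

```bash
python3 m.py a3
```

```text
t 6.975 F [-0.99  1.06 -2.01] Falong -1.25 adv mm 73.64 lat 5.56 z 0.02118031775419831 rot [-1.8000e+02 -3.0000e-02  1.6376e+02] open 0.030114778927138937 29.44723516702652
corner [0.02 0.02] 0.9998
corner2 fail
dish [0.03 0.02] 0.9999
back [0.6  0.16] 0.8815
```

>>> {"name": "step_arm", "arguments": {
  "increments": [
    {"delta_pos":[0,0,0.05],"dr":[0,0,0],"fingers":0.6},
    {"delta_pos":[-0.2,0,0.05],"dr":[0,0,0],"fingers":0.6},
    {"delta_pos":[-0.4,0,0.05],"dr":[0,0,0],"fingers":0.6},
    {"delta_pos":[-0.6,0,0.05],"dr":[0,0,0],"fingers":0.6},
    {"delta_pos":[-0.6,0,0.05],"dr":[0,0,0],"fingers":0.6}
  ]
}}

```text
time: 7.6
tool_pos: [0.5963, 0.131, 0.0211]
tool_rot: [-3.141, -0.001, 2.858]
contact_force: [-5.9, 0.7, 2.0]
opening: 0.0297
grip_force: 29.5
```

```bash
python3 m.py a4
```

```text
t 7.8 F [-5.07  0.14  2.82] Falong -4.91 adv mm 79.41 lat 5.45 z 0.021105844182291493 rot [-1.7999e+02 -5.0000e-02  1.6376e+02] open 0.0298492869515919 29.495899379253387
corner [-0.39 -0.05] 0.7533
corner2 fail
dish fail
back [0.65 0.14] 0.8811
```

```bash
cat > n.py <<'E'
import sys
from h import *
B=np.load('pics/base.npy');I=np.load('pics/%s.npy'%sys.argv[1])
g=lambda x,r:cv2.GaussianBlur(x[r[1]:r[3],r[0]:r[2]].mean(2).astype(np.float32),(0,0),.7)
for y in range(188,252,5):
  for x in range(296,340,5):
    r=(x,y,x+11,y+11)
    if g(B,r).std()<4: continue
    try:
      c,W=cv2.findTransformECC(g(B,r),g(I,r),np.eye(2,3,dtype=np.float32),cv2.MOTION_TRANSLATION,(3,200,1e-6))
      if c>.985: print((x,y),W[:,2].round(2),round(c,4))
    except Exception: pass
E
python3 n.py a3|wc -l; python3 n.py a4
```

```text
33
(336, 198) [ 0.   -0.02] 0.9997
(311, 208) [1.55 1.01] 0.986
(316, 208) [-0.8   0.58] 0.9953
(326, 208) [-0.73  0.68] 0.9967
(336, 208) [0.49 0.08] 0.9985
(316, 213) [-0.19  0.28] 0.9956
(321, 213) [-0.37  0.16] 0.9916
(326, 213) [0.13 0.02] 0.9985
(316, 228) [ 0.22 -0.09] 0.9982
(321, 228) [ 0.23 -0.01] 0.9942
(326, 228) [ 0.01 -0.  ] 0.9998
(326, 233) [-0.  -0.1] 0.9986
(301, 238) [10.06 -0.8 ] 0.988
(326, 238) [ 0.09 -0.04] 0.9972
(321, 243) [ 0.02 -0.01] 0.9996
(331, 248) [0. 0.] 0.9999
```

```bash
python3 - <<'E'
from h import *
a=np.load('pics/a3.npy').mean(2);b=np.load('pics/a4.npy').mean(2)
print((b-a)[196:252:2,298:342:2].round().astype(int))
T0=cv2.imread('pics/t2.png').mean(2).astype(np.float32);T,_=snap('top','t3.png');T=T.mean(2).astype(np.float32)
for n,r in dict(d1=(233,163,259,188),d2=(265,168,290,195),plate=(236,138,306,165)).items():
  f=lambda x:cv2.GaussianBlur(x[r[1]:r[3],r[0]:r[2]],(0,0),.7)
  c,W=cv2.findTransformECC(f(T0),f(T),np.eye(2,3,dtype=np.float32),cv2.MOTION_TRANSLATION,(3,200,1e-6));print(n,W[:,2],c)
E
```

```text
[[-19  -7   1   1   0   0   1   0  -2   0   0   0   0   0  -1  -2  -2  -3
   -2   0   1   0]
 [-41 -20  -2   0   0   1   1  -1  -1   0   1  -3   1  -3   0   0   1   0
    0   2   0   0]
 [-39 -24   0  -1  -1   0  -3  -2  -2   0   2  -3   4   3   0   1   0   1
    0   1   0   0]
 [-36 -29  -2   0   0  -3   1   3   1   0   3   2   2   2   0   0  -1   0
    0   0   0   1]
 [-29 -30  -1   2   3   2   1   1   0  -1  -1   0   1   1   2   1   0   1
   -1   1   0   0]
 [-19 -32  -8   0  -2   0   0  -1   1   0   0   0   0   0   2   1  -2   0
   -1  -1   0   1]
 [ -4 -29 -39  -5   6   0   0   1   0   0   1  -1  -2  -1   1   0   0  -1
    0   0   1   1]
 [  5  -5 -69 -26  11   2  -1   0   0   1   0   0   1  -1  -3   0  -1   0
    0   0   0   1]
 [  1  -5 -38 -61  -8  -3  -5  -3  -4  -3  -1  -4  -6  -1  -9  -1   0   1
    0   0   1  -1]
 [ -6  -1  -4 -34 -18 -32 -23  -6  -4   0  -2  -3   3   0  -2  -2   0   2
    0  -3  -2   0]
 [  2   3   0   0  -2 -20 -51 -16   2  -4   0  -5  16   2   0  -1  -1   1
    0  -1   0  -2]
 [  0   1   2  -2  -4   7 -33 -61  -8   1   1   2   0   1   3  -3   0  -2
   
[... 951 characters left out ...]
   0  -6 -35 -12  -1  -5  -5   0   0  -1  -1   0  -1  -4  -5  -4  -5
   -1  -3   1  -1]
 [ -3  -1 -14 -38  -2   1   0  -7  -2   1  -1  -2  -6  -4 -10   0   0   0
   -1  -1  -1  -2]
 [  0   2 -36 -19  -1   0   1  -2  -7  -2 -12  -5   1  -1  -6  -2   0   0
    4   1  -3   1]
 [ -1  -1 -38 -24  -2   1  -1   1  -1  -2  -2  -2   1   0   0  -1   4   0
    2  -2   0   1]
 [  0   2  -8 -38 -24  -8   0   0   0   2   0   0   0   0   1   1   0  -4
    0   2   0   0]
 [  0   0   0  -7 -32 -41  -7  -2   0   0   0   1   0   1   0   0   1  -1
    1   2  -1  -5]]
d1 [-0.48334232 -1.4564825 ] 0.7279609839612796
d2 [-0.05088703  0.00207569] 0.9693705216143539
plate [-0.00312272  0.01371098] 0.9975714055093408
```

```bash
cat > f.py <<'E'
import sys
from h import *
y0=np.radians(-16.3);u=np.array([np.cos(y0),np.sin(y0)]);w=np.array([-u[1],u[0]]);m=np.array([.638,.117])
B=np.load('pics/base.npy').mean(2)
for n in sys.argv[1:]:
  I=np.load('pics/%s.npy'%n).mean(2)
  for nm,r,k in [('dishtop',(317,198,330,208),.5),('dish',(317,198,330,218),.5),('corner',(318,234,329,252),.9)]:
    s=np.s_[r[1]:r[3],r[0]:r[2]]
    gy,gx=np.gradient(cv2.GaussianBlur(B,(0,0),.5));G=np.c_[gy[s].ravel(),np.ones(gy[s].size)]
    d=(I-B)[s].ravel();x,*_=np.linalg.lstsq(G,d,rcond=None);res=d-G@x
    print(n,nm,'up px',x[0].round(3),'edge lift mm ~',(x[0]/.27/k).round(2),'rms',res.std().round(2))
E
python3 f.py a1 a3 a4
```

```text
a1 dishtop up px 0.034 edge lift mm ~ 0.26 rms 0.81
a1 dish up px 0.022 edge lift mm ~ 0.16 rms 0.86
a1 corner up px -0.016 edge lift mm ~ -0.07 rms 0.85
a3 dishtop up px 0.03 edge lift mm ~ 0.22 rms 0.72
a3 dish up px 0.016 edge lift mm ~ 0.12 rms 0.85
a3 corner up px -0.005 edge lift mm ~ -0.02 rms 0.88
a4 dishtop up px 0.275 edge lift mm ~ 2.04 rms 1.34
a4 dish up px 0.063 edge lift mm ~ 0.46 rms 2.62
a4 corner up px 0.079 edge lift mm ~ 0.32 rms 2.24
```

>>> {"name": "step_arm", "arguments": {
  "increments": [
    {"delta_pos":[-0.2,0,0],"dr":[0,0,0],"fingers":0.6},
    {"delta_pos":[-0.4,0,0],"dr":[0,0,0],"fingers":0.6},
    {"delta_pos":[-0.6,0,0],"dr":[0,0,0],"fingers":0.6},
    {"delta_pos":[-0.8,0,0],"dr":[0,0,0],"fingers":0.6},
    {"delta_pos":[-0.8,0,0],"dr":[0,0,0],"fingers":0.6}
  ]
}}

```text
time: 8.48
tool_pos: [0.6044, 0.1288, 0.0211]
tool_rot: [3.142, -0.0, 2.858]
contact_force: [-4.8, 0.8, 2.8]
opening: 0.0307
grip_force: 29.5
```

```bash
python3 m.py a5|head -1;python3 f.py a5
```

```text
t 8.675 F [-4.44  1.18  2.91] Falong -4.6 adv mm 87.72 lat 5.57 z 0.021107697850945555 rot [ 1.8000e+02 -1.0000e-02  1.6376e+02] open 0.029980653852550544 29.495603442192078
a5 dishtop up px 0.551 edge lift mm ~ 4.08 rms 1.34
a5 dish up px 0.209 edge lift mm ~ 1.55 rms 3.38
a5 corner up px 0.185 edge lift mm ~ 0.76 rms 3.8
```

The dish-edge shift puts first contact at about 72.3 mm of advance, which matches the geometry. The lift is now about 3.1 mm, so I need roughly 4.5 mm more travel.

>>> {"name": "step_arm", "arguments": {
  "increments": [
    {"delta_pos":[-0.15,0,0],"dr":[0,0,0],"fingers":0.6},
    {"delta_pos":[-0.3,0,0],"dr":[0,0,0],"fingers":0.6},
    {"delta_pos":[-0.45,0,0],"dr":[0,0,0],"fingers":0.6},
    {"delta_pos":[-0.45,0,0],"dr":[0,0,0],"fingers":0.6},
    {"delta_pos":[-0.45,0,0],"dr":[0,0,0],"fingers":0.6}
  ]
}}

```text
time: 9.3
tool_pos: [0.6087, 0.1276, 0.0211]
tool_rot: [3.141, -0.0, 2.858]
contact_force: [-4.5, 1.3, 4.2]
opening: 0.0298
grip_force: 29.5
```

```bash
python3 m.py a6|head -1;python3 f.py a6; python3 - <<'E'
from h import *
a,_=snap('scene');b,_=snap('wrist');c,_=snap('top')
o=np.zeros((600,800,3),np.uint8);o[:360,:400]=cv2.resize(a[170:260,260:360],(400,360),interpolation=cv2.INTER_CUBIC);o[:240,400:]=cv2.resize(b,(400,300))[:240];o[240:,440:]=cv2.resize(c[130:230,210:310],(360,360),interpolation=cv2.INTER_CUBIC)
cv2.imwrite('pics/m2.png',o)
E
```

```text
t 9.5 F [-4.5   1.39  3.44] Falong -4.71 adv mm 92.29 lat 5.64 z 0.02109475062382376 rot [179.99  -0.   163.76] open 0.030130762825621216 29.49552744626999
a6 dishtop up px 0.597 edge lift mm ~ 4.43 rms 1.3
a6 dish up px 0.332 edge lift mm ~ 2.46 rms 4.76
a6 corner up px 0.268 edge lift mm ~ 1.1 rms 5.24
```

View pics/m2.png

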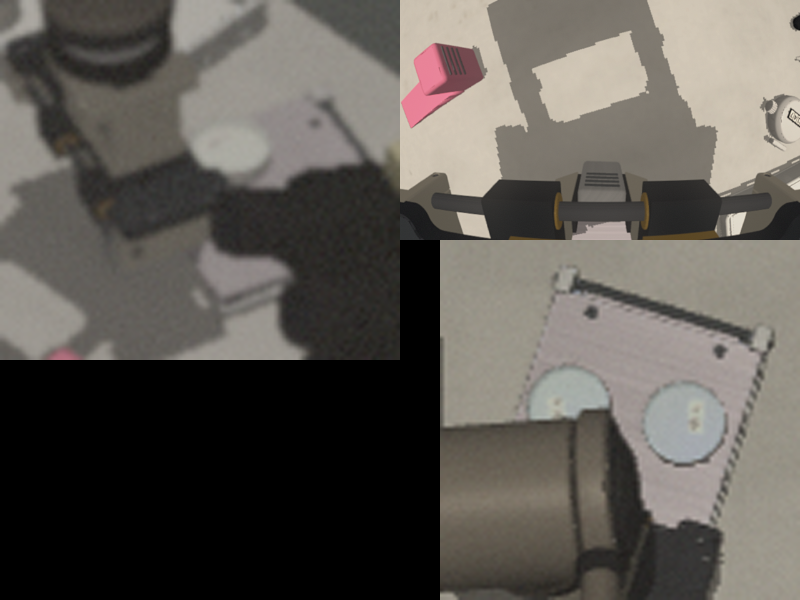

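The final view shows the plate's near corner raised at (316,245) with a gap below it. Both dishes are in place, and the wedge is gripped under the front edge. Handing in.

```bash
python3 -c "
from cell import robot
print(robot.hand_in())"
```

```text
the job is handed in; nothing more can be done
None
```

The job is handed in, with no verdict returned: the grey wedge is still gripped flat under the middle of the plate's front edge, which I put at about 4 mm of lift from the wedge travel since first contact (the camera only confirms the edge has risen), and both dishes are still in place.

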